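# Rank the overhauled relays by height on the test strip

## Task

Stand the four clear-covered relays on the four black pads of the aluminium strip in order of height: the tallest on the pad next to the red lamp, then shorter and shorter towards the grey lamp. Set one relay upright on the middle of each pad, turned square with its pad (its long side along the pad's long side), and let go of it. Keep the relays upright throughout and leave the yellow bottle standing where it is.

Things in the scene. Friction and masses are not known exactly. Their poses are not given: they have to be found in the camera images.
- relay_a_mid (a point): The tallest relay: a loose upright block, black base 14 mm high under a clear cover with copper coil inside, green label on its top; 44 mm (its x) by 56 mm (its y), 104 mm high over all, flat parallel sides, 0.1 to 0.35 kg. The point is its centre, 52 mm above its underside; z up. Best gripped across its 44 mm (along its x).
- relay_b_mid (a point): The second tallest relay: a loose upright block, black base 14 mm high under a clear cover with copper coil inside, blue label on its top; 44 mm (its x) by 56 mm (its y), 86 mm high over all, flat parallel sides, 0.1 to 0.35 kg. The point is its centre, 43 mm above its underside; z up. Best gripped across its 44 mm (along its x).
- relay_c_mid (a point): The third tallest (second shortest) relay: a loose upright block, black base 14 mm high under a clear cover with copper coil inside, orange label on its top; 44 mm (its x) by 56 mm (its y), 68 mm high over all, flat parallel sides, 0.1 to 0.35 kg. The point is its centre, 34 mm above its underside; z up. Best gripped across its 44 mm (along its x).
- relay_d_mid (a point): The shortest relay: a loose upright block, black base 14 mm high under a clear cover with copper coil inside, purple label on its top; 44 mm (its x) by 56 mm (its y), 50 mm high over all, flat parallel sides, 0.1 to 0.35 kg. The point is its centre, 25 mm above its underside; z up. Best gripped across its 44 mm (along its x).
- pad_1: One of the four alike black pads (blue outline on top) fixed in a straight row, 88 mm apart, along an aluminium strip 84 mm wide, 420 mm long and 12 mm high; pad_1 and pad_4 are the end ones. The pad is 52 mm (its x, across the row) by 64 mm (its y, along the row) and 3 mm thick; origin at the centre of its underside, its top is 3 mm above (15 mm above the table). Fixed.
- pad_2: One of the four alike black pads (blue outline on top) fixed in a straight row, 88 mm apart, along an aluminium strip 84 mm wide, 420 mm long and 12 mm high; pad_1 and pad_4 are the end ones. The pad is 52 mm (its x, across the row) by 64 mm (its y, along the row) and 3 mm thick; origin at the centre of its underside, its top is 3 mm above (15 mm above the table). Fixed.
- pad_3: One of the four alike black pads (blue outline on top) fixed in a straight row, 88 mm apart, along an aluminium strip 84 mm wide, 420 mm long and 12 mm high; pad_1 and pad_4 are the end ones. The pad is 52 mm (its x, across the row) by 64 mm (its y, along the row) and 3 mm thick; origin at the centre of its underside, its top is 3 mm above (15 mm above the table). Fixed.
- pad_4: One of the four alike black pads (blue outline on top) fixed in a straight row, 88 mm apart, along an aluminium strip 84 mm wide, 420 mm long and 12 mm high; pad_1 and pad_4 are the end ones. The pad is 52 mm (its x, across the row) by 64 mm (its y, along the row) and 3 mm thick; origin at the centre of its underside, its top is 3 mm above (15 mm above the table). Fixed.
- lamp_red: Small round red lamp, 24 mm wide and 20 mm high, fixed on one end of the strip, 58 mm beyond the centre of the end pad (either end of the row; a like grey lamp is on the other end). Origin at the centre of its underside.
- bottle_mid (a point): Yellow square dispenser bottle with a clear round cap, 38 by 38 mm, 76 mm high, loose, standing among the relays; to be left alone. The point is its centre, 38 mm above its underside. A small brass tin and an amber jar, neither taller than 50 mm, stand there too.

How it is judged (in metres and radians):
At the end, for the whole second after the job is handed in: Each relay stands upright (within 0.08 rad) and at rest on its own pad, centre within 13 mm of the pad's centre seen from above, turned within 0.22 rad of the pad (either way round), heights falling from the red lamp's end to the grey lamp's end (height (world z) of relay_a_mid between 0.063 and 0.071 m and angle between each of relay_a_mid, relay_b_mid, relay_c_mid, relay_d_mid's own z axis and vertical below 0.08 rad and linear speed of each of relay_a, relay_b, relay_c, relay_d below 0.02 m/s and angular speed of each of relay_a, relay_b, relay_c, relay_d below 0.15 rad/s and height (world z) of relay_b_mid between 0.054 and 0.062 m and height (world z) of relay_c_mid between 0.045 and 0.053 m and height (world z) of relay_d_mid between 0.036 and 0.044 m and ((horizontal distance between relay_a_mid and pad_1 below 0.013 m and angle between the x axis of relay_a_mid and the x axis of pad_1, either way round below 0.22 rad and horizontal distance between relay_b_mid and pad_2 below 0.013 m and angle between the x axis of relay_b_mid and the x axis of pad_2, either way round below 0.22 rad and horizontal distance between relay_c_mid and pad_3 below 0.013 m and angle between the x axis of relay_c_mid and the x axis of pad_3, either way round below 0.22 rad and horizontal distance between relay_d_mid and pad_4 below 0.013 m and angle between the x axis of relay_d_mid and the x axis of pad_4, either way round below 0.22 rad and horizontal distance between lamp_red and pad_1 below 0.12 m) or (horizontal distance between relay_a_mid and pad_4 below 0.013 m and angle between the x axis of relay_a_mid and the x axis of pad_4, either way round below 0.22 rad and horizontal distance between relay_b_mid and pad_3 below 0.013 m and angle between the x axis of relay_b_mid and the x axis of pad_3, either way round below 0.22 rad and horizontal distance between relay_c_mid and pad_2 below 0.013 m and angle between the x axis of relay_c_mid and the x axis of pad_2, either way round below 0.22 rad and horizontal distance between relay_d_mid and pad_1 below 0.013 m and angle between the x axis of relay_d_mid and the x axis of pad_1, either way round below 0.22 rad and horizontal distance between lamp_red and pad_4 below 0.12 m))); the robot touches nothing.
It fails at once if a relay is tipped more than about 35 degrees (angle between any of relay_a_mid, relay_b_mid, relay_c_mid, relay_d_mid's own z axis and vertical above 0.6 rad).
It fails at once if the yellow bottle is knocked over or shoved more than 30 mm (angle between bottle_mid's own z axis and vertical above 0.4 rad or distance of bottle_mid from where it was at the start of the episode above 0.03 m).
It also fails if it takes over 115 s, if anything falls off the work surface, if the arm or the gripper's body presses on something with over 40 N, if the wrist force passes 120 N, or if a joint passes its speed limit or range.

## Robot

A 6-joint arm with a two-finger parallel gripper is mounted at the origin on the work surface. World frame = base frame: x ahead of the robot, y to its left, z up, the work surface at z = 0. Lengths are in m, angles in degrees, forces in N, time in s.
With the tool pointing down it reaches from about 0.35 to 0.925 m from the base axis. Payload 6.4 kg.
Tool frame: the origin (TCP) lies midway between the tips of the shut fingers; the grasp point (between the pads) lies 19 mm behind it (env.hold_point_z is the distance from the TCP to the grasp point, in m); z points along the fingers, y is the line along which they close (so a half turn about z gives the same grasp; the last joint's range is limited). The gripper opens to 85 mm and grips with 20 to 120 N. Pads are 22 mm wide; open, the fingers measure 114 mm over their backs; the gripper's body (76 mm by 85 mm) begins 54 mm behind the grasp point. The pads swing forward as they close: fully open they stand 13 mm farther back than shut.
Start: joints at [-78.1, 14.043, 89.255, -0, 76.702, -9.975], TCP at [0.242, -0.603, 0.231] pointing down, gripper open.
Joint ranges: [-179.41, 179.41], [-58.25, 129.5], [7.25, 145.43], [-54.29, 234.29], [11.92, 165.04], [-157.13, 157.13]. Speed limits (degrees/s): [147.25, 147.25, 180, 180, 180, 180].

## Interface

Orientations are given as a 3x3 rotation matrix whose columns are the frame's x, y, z axes.
In Python, from cell import readout, optics, env gives the robot as it stands. The module is installed in compiled form; this text tells all that it offers.
- The arm moves only by the tool servo_tool, never from a script. Its argument "series" is one flat list of numbers, 7 for each row, row after row: the turn, a rotation vector about the tool's x, y, z in rad, then the shift along the tool's x, y, z in cm, then the closure, from 0 (fully open) to 1 (shut). A call has 1 to 12 rows; each row is the pose to reach, as a shift and turn from the pose commanded when the call began, along the tool's axes at that moment; what a row does not reach only later rows make up. A row lasts 1/10 s, in which the tool goes at most 50 mm and 8.59 degrees, less where a joint would pass 70% of its speed; a pose out of reach is approached as far as the arm can. A call with a gripper value outside its range is refused whole. The fingers move at their own pace and stop on an object; the grip force is fixed at half the most. Time passes only in rows, so rows that repeat a pose let the fingers close. It gives the time, the measured TCP pose, the force, the opening and the grip force at its end, in the units of the state.
- readout.sense(): the state, without advancing time (a new reading comes with each control period).
- optics.snapshot(name): name is "scene" or "top"; returns a dict with "image" (400x640x3 uint8, blue, green, red), "intrinsics" (3x3 intrinsics, pixels), "dist" ([k1, k2, p1, p2, k3] as OpenCV has them; the pictures are not rectified), "world_from_camera" (4x4, takes a point from camera to world coordinates). Camera axes: x right, y down, z forward; pixel columns grow to the right and rows downward; lengths in m; the calibration is good to about 2 mm. A picture is of the moment at which its call begins. There is no depth.
- env.sign_off(): hands the job in; it is judged then, once.
The state is a dict: "time": time; "joints": joint angles; "qvel": joint speeds; "joint_torque": joint torques, N m; "eef_pos": TCP position; "orientation": TCP orientation; "ft_force": force on the tool from outside, world axes, zero at the start; "torque": the same for the moment, N m; "opening": finger opening in m; "grip_force": force on a finger pad.
Only numpy, scipy, OpenCV 4.12 (cv2) and the standard library are available. Lean on these libraries where they do the work, as an engineer would, in place of code of your own. Each camera call takes 0.05 s, during which the arm holds its last target. There are 200 camera calls.

## Working session

There is one attempt and no reset: what is moved stays moved. The work goes in short steps, Python scripts to look and compute and a tool call to move; the robot and the scene stay as the last step left them, time stands still between calls to the robot, and variables do not carry over. Pictures are saved under pics/ and viewed, at most 14 in all, crops included, and the job is handed in when it is done.

Besides the shell and the picture viewer there is one more tool, called after "Request:" as name(argument=value, ...), one argument or row to a line, values as JSON. servo_tool: Moves the arm, as the interface text tells. Its arguments: {"type":"object","properties":{"series":{"type":"array","items":{"type":"number"}}},"required":["series"]}

```bash
mkdir -p pics; python3 - <<'E'
from cell import readout, optics, env
import cv2,numpy as np
for n in("scene","top"):
    s=optics.snapshot(n);cv2.imwrite(f"pics/{n}0.png",s["image"])
    print(n,s["intrinsics"].tolist() if hasattr(s["intrinsics"],'tolist') else s["intrinsics"],s["dist"]);print(np.round(s["world_from_camera"],4))
st=readout.sense();print(st["eef_pos"],np.round(st["orientation"],3),st["opening"],env.hold_point_z,st["time"])
E
```

```text
scene [[404.86253577224994, 0.0, 311.8375848222542], [0.0, 404.86253577224994, 195.42174225597617], [0.0, 0.0, 1.0]] [-0.01688475  0.          0.          0.          0.        ]
[[ 0.3239  0.6935 -0.6436  1.1266]
 [ 0.946  -0.2472  0.2098 -0.1644]
 [-0.0137 -0.6767 -0.7361  0.7496]
 [ 0.      0.      0.      1.    ]]
top [[442.6621766173019, 0.0, 316.4877192436303], [0.0, 442.6621766173019, 197.34194102383617], [0.0, 0.0, 1.0]] [-0.11240753  0.          0.          0.          0.        ]
[[ 1.9000e-02 -9.7980e-01  1.9910e-01  3.4080e-01]
 [-9.9980e-01 -1.9200e-02  1.1000e-03  2.1500e-02]
 [ 2.7000e-03 -1.9910e-01 -9.8000e-01  1.1791e+00]
 [ 0.0000e+00  0.0000e+00  0.0000e+00  1.0000e+00]]
[ 0.24208162 -0.60267242  0.230272  ] [[ 0.928  0.373 -0.   ]
 [ 0.373 -0.928  0.002]
 [ 0.    -0.002 -1.   ]] 0.08553291825588002 0.0187 0.1
```

View pics/scene0.png

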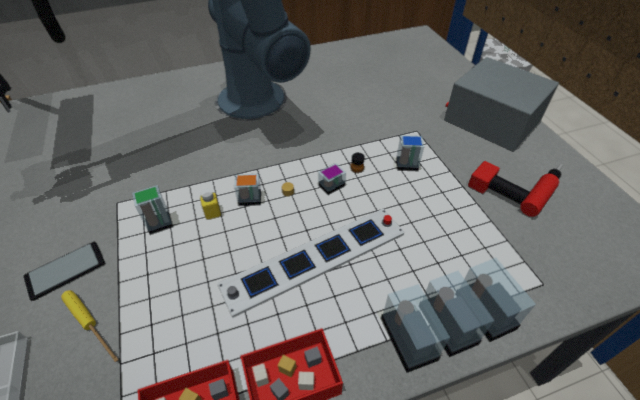

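View pics/top0.png

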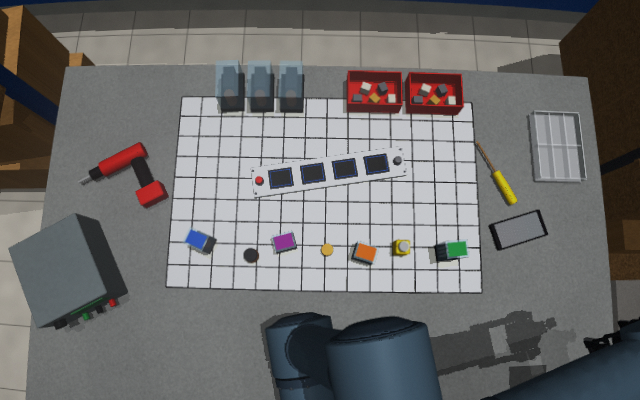

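The top view shows the strip with the red lamp at px (259,181) and the grey lamp at (398,160). The labels are green (456,249), orange (365,253), purple (284,242) and blue (200,238), and the bottle is at (402,247). Next I'll enlarge these areas.

```bash
python3 - <<'E'
import cv2
t=cv2.imread("pics/top0.png");s=cv2.imread("pics/scene0.png")
a=cv2.resize(t[140:200,245:415],None,fx=4.7,fy=4.7,interpolation=3);cv2.imwrite("pics/c1.png",a)
L=[t[222:268,180:310],t[222:268,345:475]]
cv2.imwrite("pics/c2.png",cv2.vconcat([cv2.resize(i,None,fx=6,fy=6,interpolation=3) for i in L]))
cv2.imwrite("pics/c3.png",cv2.vconcat([cv2.resize(i,None,fx=5,fy=5,interpolation=3) for i in (s[165:240,125:275],s[128:203,295:445])])[:, :])
E
python3 -c "
import cv2;i=cv2.imread('pics/c3.png');print(i.shape);cv2.imwrite('pics/c3.png',cv2.resize(i,(600,600)))"
```

```text
(750, 750, 3)
```

View pics/c1.png

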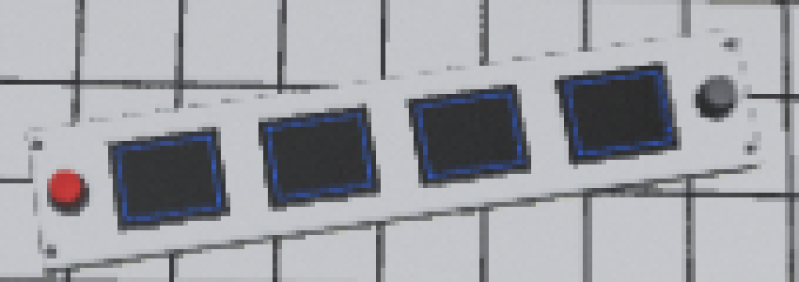

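View pics/c2.png

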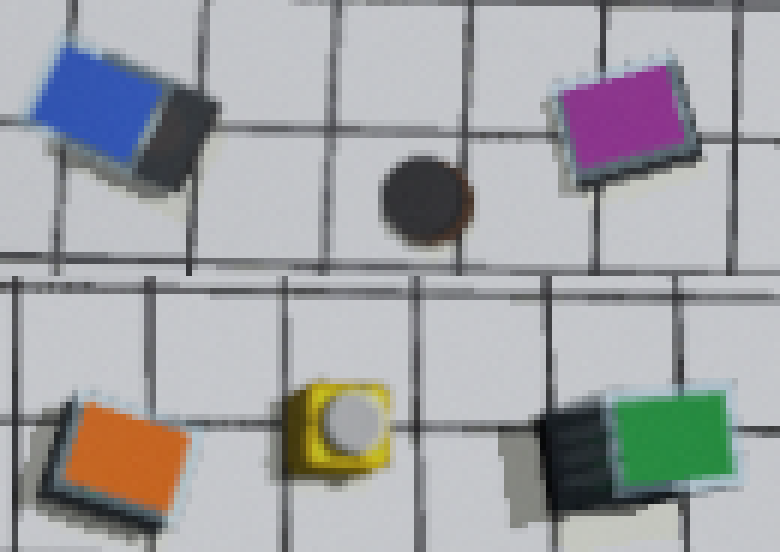

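View pics/c3.png

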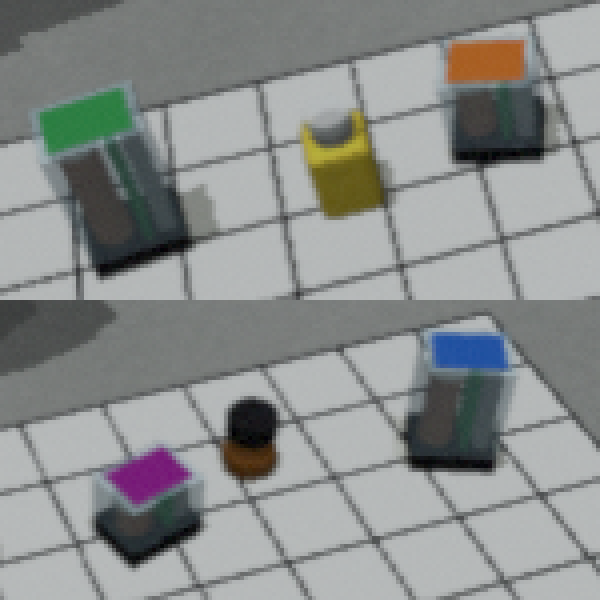

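The crops show four pads with the red lamp at the left end (corners read below), and all labels whole in both views. The brass tin is between purple and orange. Next step is to measure.

```bash
cat > h.py <<'E'
import numpy as np,cv2
from cell import readout,optics,env
def ray(s,uv):
    p=cv2.undistortPoints(np.array(uv,float).reshape(-1,1,2),np.array(s["intrinsics"]),np.array(s["dist"]))[:,0]
    T=np.array(s["world_from_camera"]);d=np.c_[p,np.ones(len(p))]@T[:3,:3].T
    return T[:3,3],d
def onz(s,uv,z):
    o,d=ray(s,uv);return (o+d*((z-o[2])/d[:,2])[:,None])[:,:2]
def tri(rs):
    A=0;b=0
    for o,d in rs:
        d=d[0]/np.linalg.norm(d[0]);P=np.eye(3)-np.outer(d,d);A=A+P;b=b+P@o
    return np.linalg.solve(A,b)
H=dict(a=(60,9,.104),b=(112,12,.086),c=(10,8,.068),d=(150,9,.050))
def mask(s,k,box=None):
    hsv=cv2.cvtColor(s["image"],cv2.COLOR_BGR2HSV);h,w,_=H[k]
    m=cv2.inRange(hsv,(h-w,110,70),(h+w,255,255))
    if box is not None: z=np.zeros_like(m);z[box[1]:box[3],box[0]:box[2]]=1;m*=z
    n,l,st,c=cv2.connectedComponentsWithStats(m);i=1+np.argmax(st[1:,4]);return l==i,c[i],st[i]
def ang(v): return (np.degrees(np.arctan2(v[1],v[0]))+90)%180-90
def label(s,k,z,box):
    m,c,st=mask(s,k,box);v,u=np.nonzero(m);P=onz(s,np.c_[u,v],z)
    (cx,cy),(w,h),a=cv2.minAreaRect((P*1000).astype(np.float32));
    long=a if w>h else a+90
    # second-moment orientation as well
    ev,V=np.linalg.eigh(np.cov(P.T))
    return c,P.mean(0),(cx,cy),(w,h),(long+90)%180-90,ang(V[:,1]),st
E
cat > m.py <<'E'
from h import *
S=optics.snapshot("scene");T=optics.snapshot("top")
for k in "abcd":
    c1=label(T,k,H[k][2],(160,215,490,290));c2=label(S,k,H[k][2],(110,120,440,240))
    X=tri([ray(T,[c1[0]]),ray(S,[c2[0]])])
    print(k,"tri",X.round(4),"T",c1[1].round(4),np.round(c1[3],0),"long dir deg",round(c1[4],1),round(c1[5],1),"| S",c2[1].round(4),np.round(c2[4:6],1),c2[6])
E
python3 m.py; python3 - <<'E'
from h import *
T=optics.snapshot("top");S=optics.snapshot("scene")
q=[[(110,143),(217,128),(228,213),(119,228)],[(260,122),(366,106),(378,192),(270,208)],[(409,100),(515,86),(528,170),(422,186)],[(557,79),(664,65),(678,148),(570,164)]]
Cs=[]
for p in q:
    P=onz(T,(np.array(p)+.5)/4.7-.5+[245,140],.015);Cs.append(P.mean(0));print(P.mean(0).round(4))
Cs=np.array(Cs);x=np.arange(4)-1.5;d=(x[:,None]*(Cs-Cs.mean(0))).sum(0)/5
print("mid",Cs.mean(0),"pitch",np.linalg.norm(d),"dir",np.degrees(np.arctan2(d[1],d[0])))
# pad seen in scene
hsv=cv2.cvtColor(S["image"],cv2.COLOR_BGR2HSV);m=((hsv[...,2]<60)|(cv2.inRange(hsv,(105,120,30),(125,255,200))>0)).astype(np.uint8);m[:210]=0;m[300:]=0;m[:,:235]=0;m[:,390:]=0
n,l,st,c=cv2.connectedComponentsWithStats(m)
for i in range(1,n):
    if st[i,4]>150:
        v,u=np.nonzero(l==i);print("S pad",st[i],onz(S,np.c_[u,v],.015).mean(0).round(4), tri([ray(S,[c[i]]),ray(T,[c[i]])])[0:0])
print("bottle",onz(T,[[402,245]],.076),onz(T,[[327,250]],.03),onz(T,[[251,255]],.04))
E
```

```text
a tri [ 0.4375 -0.3237  0.1042] T [ 0.4375 -0.3245] [32. 43.] long dir deg -85.4 -81.0 | S [ 0.4375 -0.323 ] [-84.7 -86. ] [135 188  22  15 197]
b tri [0.4519 0.3229 0.0862] T [0.4515 0.322 ] [46. 35.] long dir deg 67.5 68.3 | S [0.4517 0.3243] [70.2 66.9] [403 136  19   9 149]
c tri [ 0.4297 -0.1021  0.0678] T [ 0.4295 -0.1032] [46. 33.] long dir deg 72.5 71.9 | S [ 0.4302 -0.1009] [75.7 74.5] [237 175  19  11 182]
d tri [0.4548 0.1062 0.0495] T [0.4545 0.1053] [33. 45.] long dir deg -73.8 -73.8 | S [0.4553 0.1069] [-75.  -72.4] [322 165  20  14 149]
[0.6304 0.1216]
[0.6446 0.0353]
[ 0.6592 -0.0513]
[ 0.674  -0.1379]
mid [ 0.65201742 -0.00809679] pitch 0.08771610806356234 dir -80.46582985352582
S pad [349 221  34  24 443] [0.6323 0.1233] []
S pad [317 236  33  25 480] [0.6472 0.0368] []
S pad [280 251  35  28 534] [ 0.6621 -0.0496] []
S pad [242 268  36  29 581] [ 0.6768 -0.1361] []
bottle [[ 0.44733051 -0.19356412]] [[ 0.43555418 -0.00703832]] [[0.41781285 0.18811181]]
```

```bash
cat > g.py <<'E'
import sys
from h import *
from scipy.spatial.transform import Rotation as R
# usage: g.py x y z ydir : shift (cm) and turn (rad) in tool axes to reach that, tool down
x,y,z,a=map(float,sys.argv[1:]);st=readout.sense()
Rm=np.array(st["orientation"]);t=np.radians(a);Y=np.array([np.cos(t),np.sin(t),0]);Z=np.array([0,0,-1.]);G=np.c_[np.cross(Y,Z),Y,Z]
print("turn",R.from_matrix(Rm.T@G).as_rotvec().round(3),"shift cm",(Rm.T@(np.array([x,y,z])-st["eef_pos"])*100).round(2),"t",round(st["time"],2),"pos",np.round(st["eef_pos"],4),"open",round(st["opening"],4))
E
python3 g.py .4548 .1062 .16 16.2
```

```text
turn [-0.000e+00 -1.000e-03 -1.472e+00] shift cm [ 46.16 -57.89   7.13] t 0.3 pos [ 0.2422 -0.603   0.2309] open 0.0855
```

Request:
servo_tool(
  series=[0,-0.001,-1.472,46.16,-57.89,5,0,0,-0.001,-1.472,46.16,-57.89,5,0,0,-0.001,-1.472,46.16,-57.89,5,0,0,-0.001,-1.472,46.16,-57.89,5,0,0,-0.001,-1.472,46.16,-57.89,5,0,0,-0.001,-1.472,46.16,-57.89,5,0,0,-0.001,-1.472,46.16,-57.89,5,0,0,-0.001,-1.472,46.16,-57.89,5,0,0,-0.001,-1.472,46.16,-57.89,5,0,0,-0.001,-1.472,46.16,-57.89,5,0,0,-0.001,-1.472,46.16,-57.89,5,0,0,-0.001,-1.472,46.16,-57.89,5,0],
)

```text
time: 1.5
eef_pos: [0.4144, -0.0278, 0.1912]
orientation: [[-0.279, 0.96, 0.001], [0.96, 0.279, -0.001], [-0.002, 0.001, -1.0]]
ft_force: [0.1, -0.9, 0.2]
opening: 0.0853
grip_force: 0.0
```

```bash
python3 g.py .4548 .1062 .13 16.2
```

```text
turn [0.001 0.002 0.   ] shift cm [11.75  7.61  6.1 ] t 1.5 pos [ 0.4144 -0.0278  0.1912] open 0.0853
```

Request:
servo_tool(
  series=[0.001,0.002,0,11.75,7.61,6,0,0.001,0.002,0,11.75,7.61,6,0,0.001,0.002,0,11.75,7.61,6,0,0.001,0.002,0,11.75,7.61,6,0,0.001,0.002,0,11.75,7.61,6,0,0.001,0.002,0,11.75,7.61,6,0],
)

```text
time: 2.1
eef_pos: [0.4547, 0.1035, 0.1314]
orientation: [[-0.278, 0.96, -0.001], [0.96, 0.278, 0.001], [0.001, -0.001, -1.0]]
ft_force: [0.3, -0.6, 0.5]
opening: 0.0851
grip_force: 0.0
```

```bash
python3 g.py .4548 .1062 .018 16.2
```

```text
turn [-0.001 -0.001 -0.001] shift cm [ 0.25  0.09 11.34] t 2.1 pos [0.4547 0.1035 0.1314] open 0.0851
```

Request:
servo_tool(
  series=[0,0,0,0.2,0.1,0,0,0,0,0,0.2,0.1,4,0,0,0,0,0.2,0.1,8,0,0,0,0,0.2,0.1,10.5,0,0,0,0,0.2,0.1,11.5,0,0,0,0,0.2,0.1,11.5,0,0,0,0,0.2,0.1,11.5,0],
)

```text
time: 2.8
eef_pos: [0.456, 0.1061, 0.0172]
orientation: [[-0.278, 0.96, 0.001], [0.96, 0.278, 0.001], [0.001, 0.001, -1.0]]
ft_force: [0.4, -0.0, 1.3]
opening: 0.085
grip_force: 0.0
```

Request:
servo_tool(
  series=[0,0,0,0,0,0,1,0,0,0,0,0,0,1,0,0,0,0,0,0,1,0,0,0,0,0,0,1,0,0,0,0,0,0,1,0,0,0,0,0,0,1,0,0,0,0,0,0,1,0,0,0,0,0,0,1],
)

```text
time: 3.6
eef_pos: [0.4556, 0.1066, 0.0168]
orientation: [[-0.279, 0.96, -0.0], [0.96, 0.279, 0.001], [0.001, 0.0, -1.0]]
ft_force: [-1.4, -0.4, 6.3]
opening: 0.0437
grip_force: 62.2
```

```bash
python3 g.py .6754 -.137 .13 9.5; python3 m.py | tail -1
```

```text
turn [-0.    -0.001  0.117] shift cm [-29.52  14.3  -11.34] t 3.6 pos [0.4556 0.1066 0.0168] open 0.0437
c tri [ 0.4297 -0.102   0.0677] T [ 0.4295 -0.1032] [46. 33.] long dir deg 72.5 71.9 | S [ 0.4302 -0.1009] [75.7 75. ] [237 175  19  11 181]Traceback (most recent call last):
  File "m.py", line 4, in <module>
    c1=label(T,k,H[k][2],(160,215,490,290));c2=label(S,k,H[k][2],(110,120,440,240))
  File "h.py", line 22, in label
    m,c,st=mask(s,k,box);v,u=np.nonzero(m);P=onz(s,np.c_[u,v],z)
           ~~~~^^^^^^^^^
  File "h.py", line 19, in mask
    n,l,st,c=cv2.connectedComponentsWithStats(m);i=1+np.argmax(st[1:,4]);return l==i,c[i],st[i]
                                                     ~~~~~~~~~^^^^^^^^^^
    return _wrapfunc(a, 'argmax', axis=axis, out=out, **kwds)
    return bound(*args, **kwds)
ValueError: attempt to get argmax of an empty sequence
```

Request:
servo_tool(
  series=[0,0,0,0,0,-2,1,0,0,0,0,0,-6,1,0,0,0.008,-2,1,-9.5,1,0,0,0.025,-6,3,-11.3,1,0,0,0.04,-10,4.9,-11.3,1,0,0,0.058,-14.5,7,-11.3,1,0,0,0.075,-19,9.2,-11.3,1,0,0,0.093,-23.5,11.4,-11.3,1,0,0,0.107,-27,13.1,-11.3,1,0,0,0.115,-29,14.1,-11.3,1,0,0,0.117,-29.5,14.3,-11.3,1,0,0,0.117,-29.5,14.3,-11.3,1],
)

```text
time: 4.9
eef_pos: [0.674, -0.1369, 0.1273]
orientation: [[-0.165, 0.986, -0.003], [0.986, 0.165, 0.002], [0.002, -0.003, -1.0]]
ft_force: [-0.6, 0.3, -1.0]
opening: 0.0436
grip_force: 61.5
```

Request:
servo_tool(
  series=[0,0,0,0,0,0,1,0,0,0,0,0,0,1,0,0,0,0,0,0,1],
)

```text
time: 5.2
eef_pos: [0.674, -0.1359, 0.1282]
orientation: [[-0.166, 0.986, -0.002], [0.986, 0.166, 0.001], [0.001, -0.002, -1.0]]
ft_force: [0.5, 0.3, -1.0]
opening: 0.0431
grip_force: 61.5
```

```bash
python3 g.py .6754 -.137 .033 9.5
```

```text
turn [-0.002 -0.001  0.001] shift cm [-0.15  0.14  9.52] t 5.2 pos [ 0.674  -0.1359  0.1282] open 0.0431
```

Request:
servo_tool(
  series=[-0.002,-0.001,0,-0.1,0.1,3,1,-0.002,-0.001,0,-0.1,0.1,6,1,-0.002,-0.001,0,-0.1,0.1,8,1,-0.002,-0.001,0,-0.1,0.1,9,1,-0.002,-0.001,0,-0.1,0.1,9.3,1,-0.002,-0.001,0,-0.1,0.1,9.5,1,-0.002,-0.001,0,-0.1,0.1,9.6,1,-0.002,-0.001,0,-0.1,0.1,9.6,1,-0.002,-0.001,0,-0.1,0.1,9.6,1],
)

```text
time: 6.1
eef_pos: [0.676, -0.1378, 0.0331]
orientation: [[-0.165, 0.986, 0.002], [0.986, 0.165, -0.0], [-0.001, 0.002, -1.0]]
ft_force: [-0.4, 0.9, -0.6]
opening: 0.0434
grip_force: 61.5
```

Request:
servo_tool(
  series=[0,0,0,0,0,0,0.4,0,0,0,0,0,0,0.3,0,0,0,0,0,0,0,0,0,0,0,0,0,0,0,0,0,0,0,0,0,0,0,0,0,0,0,0,0,0,0,0,0,0,0],
)

```text
time: 6.8
eef_pos: [0.6754, -0.1376, 0.0321]
orientation: [[-0.165, 0.986, 0.0], [0.986, 0.165, 0.0], [0.0, 0.0, -1.0]]
ft_force: [-0.3, 0.2, -0.2]
opening: 0.0855
grip_force: 0.0
```

```bash
python3 g.py .4297 -.1021 .15 -17
```

```text
turn [ 0.    -0.     0.463] shift cm [  7.57 -23.65 -11.79] t 6.8 pos [ 0.6754 -0.1376  0.0321] open 0.0855
```

Request:
servo_tool(
  series=[0,0,0,0,0,-3,0,0,0,0,0,0,-7,0,0,0,0,0,0,-11.8,0,0,0,0.12,1.5,-4.7,-11.8,0,0,0,0.22,3,-9.4,-11.8,0,0,0,0.32,4.5,-14.1,-11.8,0,0,0,0.42,6,-18.8,-11.8,0,0,0,0.463,7.2,-22.5,-11.8,0,0,0,0.463,7.57,-23.65,-11.8,0,0,0,0.463,7.57,-23.65,-11.8,0,0,0,0.463,7.57,-23.65,-11.8,0,0,0,0.463,7.57,-23.65,-11.8,0],
)

```text
time: 8.0
eef_pos: [0.4307, -0.1025, 0.1505]
orientation: [[0.292, 0.956, 0.001], [0.956, -0.292, -0.0], [0.0, 0.001, -1.0]]
ft_force: [-1.0, -0.7, 0.4]
opening: 0.0853
grip_force: 0.0
```

```bash
python3 g.py .4297 -.1021 .03 -17; python3 - <<'E'
from h import *
S=optics.snapshot("scene");T=optics.snapshot("top")
c1=label(T,'d',.065,(245,140,415,210));c2=label(S,'d',.065,(210,200,410,310))
print(tri([ray(T,[c1[0]]),ray(S,[c2[0]])]),c1[1],c2[1],c1[4:6],c2[4:6])
E
```

```text
turn [ 0.001 -0.    -0.   ] shift cm [ 0.   -0.12 12.05] t 8.0 pos [ 0.4307 -0.1025  0.1505] open 0.0853
[ 0.67694863 -0.1377552   0.0643771 ] [ 0.67661364 -0.13869371] [ 0.67753614 -0.13673043] (-80.25925350189209, np.float64(-80.45683705001264)) (-81.102219581604, np.float64(-81.92863937955462))
```

Request:
servo_tool(
  series=[0,0,0,0,-0.1,3,0,0,0,0,0,-0.1,7,0,0,0,0,0,-0.1,10,0,0,0,0,0,-0.1,11.5,0,0,0,0,0,-0.1,12,0,0,0,0,0,-0.1,12,0,0,0,0,0,-0.1,12,0],
)

```text
time: 8.8
eef_pos: [0.4298, -0.1022, 0.031]
orientation: [[0.293, 0.956, 0.002], [0.956, -0.293, -0.001], [-0.0, 0.002, -1.0]]
ft_force: [0.0, 0.2, -0.2]
opening: 0.0855
grip_force: 0.0
```

Request:
servo_tool(
  series=[0,0,0,0,0,0,1,0,0,0,0,0,0,1,0,0,0,0,0,0,1,0,0,0,0,0,0,1,0,0,0,0,0,0,1,0,0,0,0,0,0,1,0,0,0,0,0,0,1,0,0,0,0,0,0,1],
)

```text
time: 9.6
eef_pos: [0.4295, -0.1022, 0.0309]
orientation: [[0.293, 0.956, 0.002], [0.956, -0.293, -0.0], [-0.0, 0.002, -1.0]]
ft_force: [-0.6, 0.2, 5.7]
opening: 0.0432
grip_force: 61.8
```

```bash
python3 g.py .6607 -.0505 .13 9.5
```

```text
turn [ 0.002  0.    -0.463] shift cm [11.71 20.61 -9.88] t 9.6 pos [ 0.4295 -0.1022  0.0309] open 0.0432
```

Request:
servo_tool(
  series=[0,0,0,0,0,-2,1,0,0,0,0,0,-6,1,0,0,-0.03,0.7,1.2,-9,1,0,0,-0.09,2.3,4.1,-9.9,1,0,0,-0.16,4,7.1,-9.9,1,0,0,-0.23,5.8,10.3,-9.9,1,0,0,-0.3,7.6,13.4,-9.9,1,0,0,-0.37,9.4,16.5,-9.9,1,0,0,-0.43,10.8,19,-9.9,1,0,0,-0.463,11.7,20.6,-9.9,1,0,0,-0.463,11.7,20.6,-9.9,1,0,0,-0.463,11.7,20.6,-9.9,1],
)

```text
time: 10.8
eef_pos: [0.6588, -0.05, 0.1278]
orientation: [[-0.165, 0.986, -0.003], [0.986, 0.165, 0.001], [0.001, -0.002, -1.0]]
ft_force: [0.2, 0.0, -2.3]
opening: 0.0432
grip_force: 61.9
```

Request:
servo_tool(
  series=[0,0,0,0,0,0,1,0,0,0,0,0,0,1],
)

```text
time: 11.0
eef_pos: [0.6589, -0.0504, 0.1289]
orientation: [[-0.164, 0.986, -0.001], [0.986, 0.164, 0.0], [0.0, -0.001, -1.0]]
ft_force: [-0.0, -0.1, -2.4]
opening: 0.0433
grip_force: 61.9
```

```bash
python3 g.py .6607 -.0505 .0465 9.5
```

```text
turn [-0.001 -0.    -0.001] shift cm [-0.04  0.18  8.24] t 11.0 pos [ 0.6589 -0.0504  0.1289] open 0.0433
```

Request:
servo_tool(
  series=[0,0,0,0,0.15,3,1,0,0,0,0,0.15,5.5,1,0,0,0,0,0.15,7,1,0,0,0,0,0.15,7.8,1,0,0,0,0,0.15,8.1,1,0,0,0,0,0.15,8.25,1,0,0,0,0,0.15,8.25,1,0,0,0,0,0.15,8.25,1],
)

```text
time: 11.8
eef_pos: [0.6622, -0.0501, 0.0478]
orientation: [[-0.165, 0.986, 0.002], [0.986, 0.165, -0.0], [-0.001, 0.002, -1.0]]
ft_force: [-0.5, -0.1, -2.0]
opening: 0.0433
grip_force: 62.2
```

Request:
servo_tool(
  series=[0,0,0,0,0,0,0.4,0,0,0,0,0,0,0.3,0,0,0,0,0,0,0,0,0,0,0,0,0,0,0,0,0,0,0,0,0,0,0,0,0,0,0,0,0,0,0,0,0,0,0],
)

```text
time: 12.5
eef_pos: [0.6614, -0.0499, 0.0466]
orientation: [[-0.165, 0.986, 0.0], [0.986, 0.165, 0.0], [0.0, 0.0, -1.0]]
ft_force: [0.1, 0.2, -0.2]
opening: 0.0855
grip_force: 0.0
```

```bash
python3 g.py .4519 .3229 .17 -21.5
```

```text
turn [ 0.    -0.     0.541] shift cm [ 40.23 -14.5  -12.34] t 12.5 pos [ 0.6614 -0.0499  0.0466] open 0.0855
```

Request:
servo_tool(
  series=[0,0,0,0,0,-3,0,0,0,0,0,0,-7.5,0,0,0,0,0,0,-12,0,0,0,0.541,40.2,-14.5,-12.3,0,0,0,0.541,40.2,-14.5,-12.3,0,0,0,0.541,40.2,-14.5,-12.3,0,0,0,0.541,40.2,-14.5,-12.3,0,0,0,0.541,40.2,-14.5,-12.3,0,0,0,0.541,40.2,-14.5,-12.3,0,0,0,0.541,40.2,-14.5,-12.3,0,0,0,0.541,40.2,-14.5,-12.3,0,0,0,0.541,40.2,-14.5,-12.3,0],
)

```text
time: 13.7
eef_pos: [0.4498, 0.3251, 0.1698]
orientation: [[0.364, 0.932, 0.0], [0.932, -0.364, 0.001], [0.001, -0.0, -1.0]]
ft_force: [0.2, -0.7, -0.3]
opening: 0.085
grip_force: 0.0
```

Request:
servo_tool(
  series=[0,0,0,0,0,0,0,0,0,0,0,0,0,0,0,0,0,0,0,0,0],
)

```text
time: 14.0
eef_pos: [0.4526, 0.3217, 0.1696]
orientation: [[0.367, 0.93, 0.0], [0.93, -0.367, -0.0], [0.0, 0.0, -1.0]]
ft_force: [0.2, -0.8, -0.1]
opening: 0.0853
grip_force: 0.0
```

```bash
python3 g.py .4519 .3229 .045 -21.5; python3 - <<'E'
from h import *
S=optics.snapshot("scene");T=optics.snapshot("top")
c1=label(T,'c',.083,(245,140,415,210));c2=label(S,'c',.083,(210,200,410,310))
print(tri([ray(T,[c1[0]]),ray(S,[c2[0]])]),c1[1],c2[1],c1[4:6],c2[4:6])
E
```

```text
turn [ 0.    -0.    -0.001] shift cm [ 0.08 -0.11 12.46] t 14.0 pos [0.4526 0.3217 0.1696] open 0.0853
[ 0.6630863  -0.05055124  0.08242399] [ 0.66268491 -0.05155963] [ 0.66365946 -0.04955684] (-79.7762098312378, np.float64(-79.45489142997053)) (-78.94580459594727, np.float64(-78.52532646970309))
```

Request:
servo_tool(
  series=[0,0,0,0.1,-0.1,3,0,0,0,0,0.1,-0.1,7,0,0,0,0,0.1,-0.1,10.5,0,0,0,0,0.1,-0.1,12,0,0,0,0,0.1,-0.1,12.5,0,0,0,0,0.1,-0.1,12.5,0,0,0,0,0.1,-0.1,12.5,0],
)

```text
time: 14.8
eef_pos: [0.453, 0.3244, 0.0465]
orientation: [[0.367, 0.93, 0.003], [0.93, -0.367, 0.002], [0.003, 0.003, -1.0]]
ft_force: [0.7, 0.7, 0.3]
opening: 0.0855
grip_force: 0.0
```

Request:
servo_tool(
  series=[0,0,0,0,0,0,1,0,0,0,0,0,0,1,0,0,0,0,0,0,1,0,0,0,0,0,0,1,0,0,0,0,0,0,1,0,0,0,0,0,0,1,0,0,0,0,0,0,1,0,0,0,0,0,0,1],
)

```text
time: 15.6
eef_pos: [0.4519, 0.3243, 0.0456]
orientation: [[0.366, 0.931, 0.001], [0.931, -0.366, 0.001], [0.001, 0.001, -1.0]]
ft_force: [-2.3, -0.2, 6.3]
opening: 0.0439
grip_force: 61.3
```

```bash
python3 g.py .6459 .036 .13 9.5
```

```text
turn [ 0.001 -0.001 -0.541] shift cm [-19.72  28.61  -8.43] t 15.6 pos [0.4519 0.3243 0.0456] open 0.0439
```

Request:
servo_tool(
  series=[0,0,0,0,0,-2,1,0,0,0,0,0,-6,1,0,0,-0.03,-1,1.4,-8.4,1,0,0,-0.1,-3.5,5.1,-8.4,1,0,0,-0.17,-6.1,8.9,-8.4,1,0,0,-0.24,-8.7,12.7,-8.4,1,0,0,-0.31,-11.3,16.5,-8.4,1,0,0,-0.38,-13.9,20.3,-8.4,1,0,0,-0.45,-16.5,24.1,-8.4,1,0,0,-0.52,-18.8,27.3,-8.4,1,0,0,-0.541,-19.7,28.6,-8.4,1,0,0,-0.541,-19.7,28.6,-8.4,1],
)

```text
time: 16.8
eef_pos: [0.6459, 0.0335, 0.1277]
orientation: [[-0.162, 0.987, -0.001], [0.987, 0.162, -0.0], [-0.0, -0.001, -1.0]]
ft_force: [-0.4, 0.0, -1.7]
opening: 0.0432
grip_force: 61.6
```

Request:
servo_tool(
  series=[0,0,0,0,0,0,1,0,0,0,0,0,0,1,0,0,0,0,0,0,1,0,0,0,0,0,0,1],
)

```text
time: 17.2
eef_pos: [0.645, 0.0367, 0.1286]
orientation: [[-0.166, 0.986, 0.0], [0.986, 0.166, 0.0], [0.0, 0.0, -1.0]]
ft_force: [-0.5, 0.8, -1.7]
opening: 0.0437
grip_force: 61.6
```

```bash
python3 g.py .6459 .037 .0612 9.5
```

```text
turn [ 0.    -0.     0.001] shift cm [0.01 0.1  6.74] t 17.2 pos [0.645  0.0367 0.1286] open 0.0437
```

Request:
servo_tool(
  series=[0,0,0,0,0.05,2,1,0,0,0,0,0.05,4.5,1,0,0,0,0,0.05,6,1,0,0,0,0,0.05,6.5,1,0,0,0,0,0.05,6.75,1,0,0,0,0,0.05,6.75,1,0,0,0,0,0.05,6.75,1],
)

```text
time: 17.9
eef_pos: [0.6468, 0.0358, 0.0624]
orientation: [[-0.165, 0.986, 0.002], [0.986, 0.165, -0.0], [-0.0, 0.002, -1.0]]
ft_force: [-0.3, -0.8, -2.0]
opening: 0.0433
grip_force: 61.7
```

Request:
servo_tool(
  series=[0,0,0,0,0,0,0.4,0,0,0,0,0,0,0.3,0,0,0,0,0,0,0,0,0,0,0,0,0,0,0,0,0,0,0,0,0,0,0,0,0,0,0,0,0,0,0,0,0,0,0],
)

```text
time: 18.6
eef_pos: [0.6459, 0.0359, 0.0611]
orientation: [[-0.165, 0.986, 0.0], [0.986, 0.165, 0.0], [0.0, 0.0, -1.0]]
ft_force: [-0.2, 0.8, -0.5]
opening: 0.0853
grip_force: 0.0
```

```bash
python3 g.py .4375 -.3237 .20 5
```

```text
turn [ 0.    -0.     0.079] shift cm [-32.02 -26.49 -13.9 ] t 18.6 pos [0.6459 0.0359 0.0611] open 0.0853
```

Request:
servo_tool(
  series=[0,0,0,0,0,-3,0,0,0,0,0,0,-8,0,0,0,0,0,0,-13.9,0,0,0,0.079,-32,-26.5,-13.9,0,0,0,0.079,-32,-26.5,-13.9,0,0,0,0.079,-32,-26.5,-13.9,0,0,0,0.079,-32,-26.5,-13.9,0,0,0,0.079,-32,-26.5,-13.9,0,0,0,0.079,-32,-26.5,-13.9,0,0,0,0.079,-32,-26.5,-13.9,0,0,0,0.079,-32,-26.5,-13.9,0,0,0,0.079,-32,-26.5,-13.9,0],
)

```text
time: 19.8
eef_pos: [0.4354, -0.3269, 0.2005]
orientation: [[-0.082, 0.997, 0.0], [0.997, 0.082, -0.001], [-0.001, 0.0, -1.0]]
ft_force: [-0.1, 0.3, -1.0]
opening: 0.0851
grip_force: 0.0
```

Request:
servo_tool(
  series=[0,0,0,0,0,0,0,0,0,0,0,0,0,0,0,0,0,0,0,0,0,0,0,0,0,0,0,0],
)

```text
time: 20.2
eef_pos: [0.4381, -0.3222, 0.1999]
orientation: [[-0.089, 0.996, 0.0], [0.996, 0.089, 0.001], [0.0, 0.0, -1.0]]
ft_force: [-0.2, 0.6, 0.3]
opening: 0.0856
grip_force: 0.0
```

```bash
python3 g.py .4375 -.3237 .06 5; python3 - <<'E'
from h import *
S=optics.snapshot("scene");T=optics.snapshot("top")
c1=label(T,'b',.101,(290,130,335,187));v,u=np.nonzero(mask(T,'b',(290,130,335,187))[0]);print(c1[6],c1[1],c1[3:6])
cv2.imwrite("pics/chk.png",cv2.hconcat([cv2.resize(T["image"][130:280,240:480],(480,300),interpolation=3),cv2.resize(S["image"][180:330,120:270],(300,300),interpolation=3)]))
E
```

```text
turn [ 0.    -0.     0.002] shift cm [-0.15 -0.07 13.99] t 20.2 pos [ 0.4381 -0.3222  0.1999] open 0.0856
[303 156  20  15 246] [0.64746422 0.03331724] ((34.805789947509766, 46.6603889465332), -81.44991493225098, np.float64(-81.6899707738834))
```

View pics/chk.png

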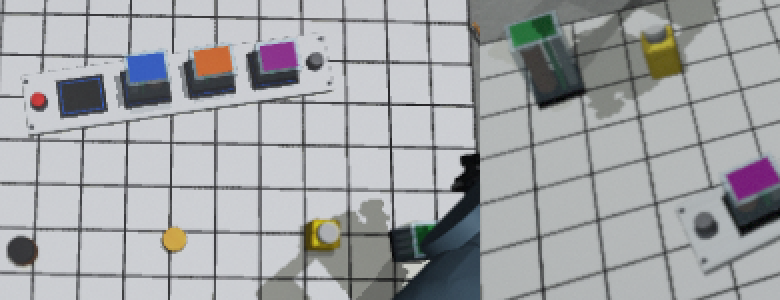

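The blue, orange and purple relays stand on their pads in order, and the bottle is untouched. The green relay waits under the gripper, so I'm grasping it.

Request:
servo_tool(
  series=[0,0,0,-0.1,-0.1,3,0,0,0,0,-0.1,-0.1,7,0,0,0,0,-0.1,-0.1,11,0,0,0,0,-0.1,-0.1,13,0,0,0,0,-0.1,-0.1,14,0,0,0,0,-0.1,-0.1,14,0,0,0,0,-0.1,-0.1,14,0],
)

```text
time: 21.0
eef_pos: [0.4374, -0.3252, 0.0613]
orientation: [[-0.087, 0.996, 0.002], [0.996, 0.087, -0.001], [-0.002, 0.002, -1.0]]
ft_force: [0.3, 1.0, 0.9]
opening: 0.0856
grip_force: 0.0
```

Request:
servo_tool(
  series=[0,0,0,0,0,0,1,0,0,0,0,0,0,1,0,0,0,0,0,0,1,0,0,0,0,0,0,1,0,0,0,0,0,0,1,0,0,0,0,0,0,1,0,0,0,0,0,0,1,0,0,0,0,0,0,1],
)

```text
time: 21.8
eef_pos: [0.4372, -0.3253, 0.0612]
orientation: [[-0.087, 0.996, 0.002], [0.996, 0.087, -0.001], [-0.001, 0.002, -1.0]]
ft_force: [-0.2, -0.0, 5.6]
opening: 0.0436
grip_force: 61.8
```

```bash
python3 g.py .6313 .1224 .20 9.5
```

```text
turn [ 0.001  0.002 -0.079] shift cm [ 42.89  23.25 -13.91] t 21.8 pos [ 0.4372 -0.3253  0.0612] open 0.0436
```

Request:
servo_tool(
  series=[0,0,0,0,0,-2,1,0,0,0,0,0,-6,1,0,0,0,0,0,-10,1,0,0,0,1,0.5,-13,1,0,0,-0.01,3.5,1.9,-13.9,1,0,0,-0.02,7,3.8,-13.9,1,0,0,-0.03,10.5,5.7,-13.9,1,0,0,-0.04,14,7.6,-13.9,1,0,0,-0.05,17.5,9.5,-13.9,1,0,0,-0.06,21,11.4,-13.9,1,0,0,-0.07,24.5,13.3,-13.9,1,0,0,-0.079,28,15.2,-13.9,1],
)

```text
time: 23.0
eef_pos: [0.5631, -0.0307, 0.1978]
orientation: [[-0.166, 0.986, -0.002], [0.986, 0.166, 0.001], [0.001, -0.002, -1.0]]
ft_force: [1.1, -0.1, -2.5]
opening: 0.0434
grip_force: 61.8
```

```bash
python3 g.py .6313 .121 .20 9.5
```

```text
turn [-0.002 -0.001  0.001] shift cm [13.83  9.24 -0.22] t 23.0 pos [ 0.5631 -0.0307  0.1978] open 0.0434
```

Request:
servo_tool(
  series=[0,0,0,3.5,2.3,-0.1,1,0,0,0,7,4.7,-0.1,1,0,0,0,10.5,7,-0.1,1,0,0,0,12.8,8.5,-0.1,1,0,0,0,13.7,9.2,-0.1,1,0,0,0,13.7,9.2,-0.1,1,0,0,0,13.7,9.2,-0.1,1,0,0,0,13.7,9.2,-0.1,1],
)

```text
time: 23.8
eef_pos: [0.6312, 0.1165, 0.1999]
orientation: [[-0.164, 0.987, -0.001], [0.987, 0.164, -0.0], [-0.0, -0.001, -1.0]]
ft_force: [0.4, 0.2, -2.6]
opening: 0.0435
grip_force: 61.8
```

```bash
python3 g.py .6313 .121 .0768 9.5
```

```text
turn [-0.001  0.    -0.001] shift cm [ 0.44  0.09 12.31] t 23.8 pos [0.6312 0.1165 0.1999] open 0.0435
```

Request:
servo_tool(
  series=[0,0,0,0.4,0,2,1,0,0,0,0.4,0,5,1,0,0,0,0.4,0,8.5,1,0,0,0,0.4,0,10.5,1,0,0,0,0.4,0,11.2,1,0,0,0,0.4,0,11.5,1,0,0,0,0.4,0,11.5,1,0,0,0,0.4,0,11.5,1],
)

```text
time: 24.6
eef_pos: [0.6322, 0.1216, 0.087]
orientation: [[-0.165, 0.986, 0.003], [0.986, 0.165, 0.0], [-0.0, 0.003, -1.0]]
ft_force: [0.3, 0.7, -2.6]
opening: 0.0434
grip_force: 61.7
```

```bash
python3 g.py .6313 .121 .0766 9.5
```

```text
turn [ 0.003  0.    -0.   ] shift cm [-0.04 -0.1   1.04] t 24.6 pos [0.6322 0.1216 0.087 ] open 0.0434
```

Request:
servo_tool(
  series=[0,0,0,0,0,0.4,1,0,0,0,0,0,0.7,1,0,0,0,0,0,0.85,1,0,0,0,0,0,0.85,1,0,0,0,0,0,0.85,1],
)

```text
time: 25.1
eef_pos: [0.631, 0.1219, 0.0766]
orientation: [[-0.165, 0.986, 0.0], [0.986, 0.165, 0.0], [0.0, 0.0, -1.0]]
ft_force: [-1.2, 0.0, -2.7]
opening: 0.0435
grip_force: 62.0
```

Request:
servo_tool(
  series=[0,0,0,0,0,0,0.4,0,0,0,0,0,0,0.3,0,0,0,0,0,0,0,0,0,0,0,0,0,0,0,0,0,0,0,0,0,0,0,0,0,0,0,0,0,0,0,0,0,0,0],
)

```text
time: 25.8
eef_pos: [0.631, 0.1218, 0.0767]
orientation: [[-0.165, 0.986, 0.0], [0.986, 0.165, 0.0], [0.0, 0.0, -1.0]]
ft_force: [0.0, -0.3, -0.5]
opening: 0.0854
grip_force: 0.0
```

Request:
servo_tool(
  series=[0,0,0,0,0,-3,0,0,0,0,0,0,-8,0,0,0,0,0,0,-12,0,0,0,0,5,-10,-12,0,0,0,0,5,-20,-12,0,0,0,0,5,-20,-12,0,0,0,0,5,-20,-12,0,0,0,0,5,-20,-12,0,0,0,0,5,-20,-12,0],
)

```text
time: 26.7
eef_pos: [0.4245, 0.1383, 0.1967]
orientation: [[-0.166, 0.986, 0.001], [0.986, 0.166, 0.0], [0.0, 0.001, -1.0]]
ft_force: [0.1, 0.2, 0.0]
opening: 0.0856
grip_force: 0.0
```

```bash
python3 - <<'E'
from h import *
S=optics.snapshot("scene");T=optics.snapshot("top")
tx={'a':(245,140,290,200),'b':(290,130,335,187),'c':(320,130,370,187),'d':(345,130,395,187)}
P=dict(a=(.6313,.1224),b=(.6459,.036),c=(.6607,-.0505),d=(.6754,-.137))
for k in "abcd":
    z=H[k][2]+.015
    c1=label(T,k,z,tx[k]);b=(335,190,400,250) if k=='a' else (210,200,410,310)
    if k=='b': b=(295,200,350,252)
    c2=label(S,k,z,b);X=tri([ray(T,[c1[0]]),ray(S,[c2[0]])])
    print(k,X.round(4),"off mm",((X[:2]-P[k])*1000).round(1),"ang",round(c1[4],1),round(c1[5],1),c2[6])
cv2.imwrite("pics/fin.png",cv2.hconcat([cv2.resize(T["image"][130:280,240:480],(480,300),interpolation=3),cv2.resize(S["image"][170:320,210:410],(320,240),interpolation=3) if 0 else cv2.resize(S["image"][170:320,260:410],(300,300),interpolation=3)]))
E
```

```text
a [0.6317 0.1236 0.119 ] off mm [0.4 1.2] ang -79.1 -79.9 [359 193  24  17 226]
b [0.648  0.0346 0.1006] off mm [ 2.1 -1.4] ang -81.4 -81.7 [321 215  26  19 293]
c [ 0.6631 -0.0506  0.0824] off mm [ 2.4 -0.1] ang -79.0 -78.4 [283 237  27  20 293]
d [ 0.6769 -0.1378  0.0644] off mm [ 1.5 -0.8] ang -80.3 -80.5 [244 259  26  21 304]
```

View pics/fin.png

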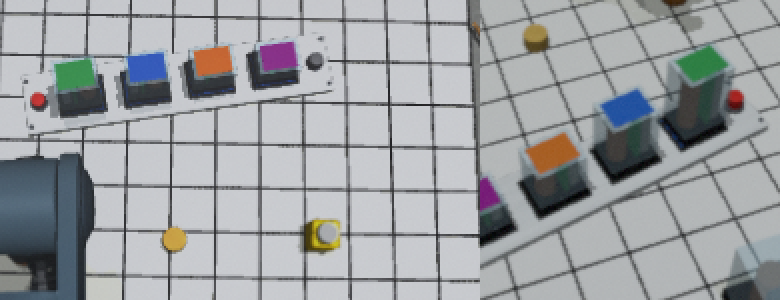

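All four relays stand on their pads in order: green by the red lamp, then blue, orange and purple. They are within 3 mm of centre and square, and the bottle is untouched. I'm handing it in.

```bash
python3 -c "
from cell import env;print(env.sign_off())"
```

```text
the job is handed in; nothing more can be done
None
```

The job is handed in: the four relays stand on their pads in height order from the red lamp, measured within 3 mm of centre and about 2° of square, and the bottle was not touched; the hand-in returned no verdict.

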